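# Adjust a drum brake by its star wheel through the access slot

## Task

Adjust the small drum brake on the bench: with the blade of the screwdriver through the slot in the front of the grey adjuster housing, push the star wheel round to the right, tooth after tooth, until the shoe binds firmly against the drum, then turn it back by one tooth so that the shoe stands just clear. Do not force the wheel once it binds, move the shoe only by means of the wheel, touch the brake with nothing but the screwdriver, and leave the other things on the bench alone. Finish with the screwdriver lying flat on the bench, clear of the brake.

Things in the scene. Friction and masses are not known exactly. Their poses are not given: they have to be found in the camera images.
- brake_unit: Fixed brake unit: dark base plate 110 x 245 x 10 mm with a grey adjuster housing (85 deep, 90 wide, top at 106 mm) and, on its right, a steel drum (vertical axis, 94 mm over its rims, top at 106 mm). Origin on the bench under the housing, 40 mm behind its front face. +x runs from front to back (into the slot), +y to the left, away from the drum, z up.
- slot (a point): Centre of the access slot on the housing's front face, 65 mm above the bench; axes as brake_unit. A level window 36 mm wide (y), 18 mm high, in a 4 mm plate. A blade end 17 to 20 mm behind the front face lies between two teeth; one that meets a tooth tip stops at 10 to 14 mm. How the teeth stand at the start is not known. A blade that stops elsewhere has slipped in the grip.
- wheel_centre (a point): Centre of the steel star wheel (vertical axis), 36 mm behind the front face. 8 teeth, 4 mm thick, 18 mm high, tips at radius 26 mm, hub radius 13.5 mm. It stays where left and turns with about 3 N at the teeth. Near teeth pushed right (-y) drive the shoe to the drum, pushed left draw it back: 4 mm of shoe per tooth (45 deg). With the shoe on the drum it stops.
- shoe: Brake shoe: a 34 x 30 mm rubber-faced pad on a steel rod that comes out of the right side of the housing, 65 mm above the bench; it slides along brake_unit's y. Origin in the middle of the rubber face, which looks to the drum.
- drum_face (a point): Point of the drum's rim that the shoe meets, 65 mm above the bench; axes as brake_unit. The gap between shoe and drum is the difference of shoe and drum_face along brake_unit's y: 8 to 14 mm at the start, 0 when the shoe binds, 4 mm when it is one tooth clear.
- screwdriver: Loose screwdriver, 175 mm long, about 70 g, lying on the bench about 1 degree tip down: handle 24 mm thick, y = +4 to +88 mm; straight round blade 6 mm thick from y = +4 to its end at y = -88 mm, its axis 12 mm above the underside. Origin at mid length on the underside. Held by the handle, its end yields some 2 to 4 mm sideways under 12 N.
- grease_pot: Bystander: round grease pot, 69 mm wide, 41 mm high, loose; origin under its centre.
- weight_100g: Bystander: steel knob weight, 24 mm wide, 38 mm high, loose; origin under its centre.
- beaker_50: Bystander: small glass beaker, 46 mm wide, 59 mm high, loose; origin under its centre.
- spanner: Bystander: flat open-ended spanner, 127 mm long, loose; origin at its middle.

How it is judged (in metres and radians):
On the way:
1. the screwdriver's blade, pressing on the star wheel, has brought the shoe onto the drum until it binds (y of shoe in the frame of drum_face below 0.0012 m and contact force between screwdriver and brake_unit above 5 N), for 0.05 s.
At the end, for the whole second after the job is handed in: The shoe has been on the drum and now stands one tooth clear of it (gap 4 mm, within 2 mm either way); the screwdriver lies flat and at rest on the bench (origin less than 6 mm above it, within 7 degrees of level), touching no part of the brake (y of shoe in the frame of drum_face between 0.002 and 0.006 m and height (world z) of screwdriver below 0.006 m and angle between screwdriver's own y axis and vertical above 1.45 rad and contact force between screwdriver and brake_unit below 0.1 N and linear speed of screwdriver below 0.02 m/s).
It fails at once if the wheel is forced: the screwdriver presses on the brake with more than 40 N (contact force between screwdriver and brake_unit above 40 N).
It fails at once if the screwdriver pushes the shoe itself (contact force between screwdriver and shoe above 2 N).
It fails at once if the gripper or arm touches the brake unit or its shoe (contact force between any of the arm, the fingers and brake_unit above 2 N).
It fails at once if a bystander is shifted by more than 20 mm (distance of any of grease_pot, weight_100g, beaker_50, spanner from where it was at the start of the episode above 0.02 m).
It also fails if it takes over 72 s, if anything falls off the work surface, if the arm or the gripper's body presses on something with over 40 N, if the wrist force passes 120 N, or if a joint passes its speed limit or range.

## Robot

A 6-joint arm with a two-finger parallel gripper is mounted at the origin on a cart in front of the work surface, level with it; the furniture and walls round the work are solid. World frame = base frame: x ahead of the robot, y to its left, z up, the work surface at z = 0. Lengths are in m, angles in degrees, forces in N, time in s.
With the tool pointing down it reaches from about 0.25 to 0.725 m from the base axis. Payload 9.7 kg.
Tool frame: the origin (TCP) lies between the finger pads; the fingertips stand 25 mm ahead of it and the grasp point (between the pads) lies 6 mm ahead of it; z points along the fingers, y is the line along which they close (so a half turn about z gives the same grasp; the last joint's range is limited). The gripper opens to 85 mm and grips with 20 to 120 N. Pads are 22 mm wide; open, the fingers measure 114 mm over their backs; the gripper's body (76 mm by 85 mm) begins 54 mm behind the grasp point. The pads swing forward as they close: fully open they stand 13 mm farther back than shut.
Start: joints at [67.437, 4.979, 10.078, 95.1, 0, 90], TCP at [0.211, 0.508, 0.256] pointing down, gripper open.
Joint ranges: [-179.16, 179.16], [-48.56, 103.87], [-65.8, 70.77], [-126.05, 130.52], [-82.76, 87.17], [-180, 180]. Speed limits (degrees/s): [127.2, 127.2, 147.25, 180, 180, 180].

## Interface

Orientations are given as [roll, pitch, yaw] about the fixed x, y, z axes, in that order (R = Rz(yaw) Ry(pitch) Rx(roll)).
In Python, from workcell import bot gives the robot as it stands.
- The arm moves only by the shell command python3 drive.py 'ROWS' [FORCE]. ROWS is a JSON list that holds a single list of rows (three levels of brackets), with 1 to 5 rows, each of 5 numbers: dx, dy, dz in m, then a turn about the tool's z in degrees, then the finger opening in m; each row is the pose to reach, as a shift and turn from the pose commanded when the command began, along the tool's axes at that moment; what a row does not reach only later rows make up. A row lasts 1/12 s, in which the tool goes at most 0.0417 m and 7.16 degrees, less where a joint would pass 70% of its speed; a pose out of reach is approached as far as the arm can. The fingers move at their own pace and stop on an object; FORCE is the grip in N (left out, the last holds). Time passes only in rows, so rows that do not move let the fingers close. It prints the time, the measured TCP pose, the force, the opening and the grip force at its end. Input that does not fit is refused with a message, and nothing moves.
- bot.get_obs(): the state, without advancing time (a new reading comes with each control period).
- bot.camera(name): name is "side" or "top"; returns the picture (384x512x3 uint8, blue, green, red); there is no depth.
- bot.camera_info(name): a dict with "mtx" (3x3 intrinsics, pixels), "k1" (the pictures are not rectified: a ray, as slopes to the right and down, at radius r is drawn at 1 + k1 r^2 times it, then the intrinsics apply), "extrinsics" (4x4, takes a point from camera to world coordinates). Camera axes: x right, y down, z forward; pixel columns grow to the right and rows downward; lengths in m; the calibration is good to about 2 mm. A picture is of the moment at which its call begins. camera_info takes no time and is no camera call.
- bot.job_done(): hands the job in; it is judged then, once.
The state is a dict: "time": time; "q": joint angles; "qd": joint speeds; "joint_efforts": joint torques, N m; "ee_pos": TCP position; "tcp_rot": TCP orientation; "wrist_force": force on the tool from outside, world axes, zero at the start; "torque": the same for the moment, N m; "opening": finger opening in m; "grasp_force": force on a finger pad.
Only numpy, scipy, OpenCV 4.12 (cv2) and the standard library are available. Lean on these libraries where they do the work, as an engineer would, in place of code of your own. Each camera call takes 0.05 s, during which the arm holds its last target. There are 200 camera calls.

## Working session

There is one attempt and no reset: what is moved stays moved. The work goes in short steps, Python scripts to look and compute and a shell command to move; the robot and the scene stay as the last step left them, time stands still between calls to the robot, and variables do not carry over. Pictures are saved under pics/ and viewed, at most 10 in all, crops included, and the job is handed in when it is done.

```bash
ls; mkdir -p pics
python3 - <<'E'
from workcell import bot
import cv2,numpy as np
for n in("side","top"):
    cv2.imwrite(f"pics/{n}0.png",bot.camera(n)); i=bot.camera_info(n); print(n,np.round(i["mtx"],1).tolist(),i["k1"],np.round(i["extrinsics"],4).tolist())
print(bot.get_obs())
E
```

```text
drive.py
pics
workcell.py
side [[346.4, 0.0, 257.5], [0.0, 346.4, 191.7], [0.0, 0.0, 1.0]] -0.09685525448748057 [[-0.338, 0.7232, -0.6023, 1.0407], [0.9411, 0.2561, -0.2206, 0.3662], [-0.0053, -0.6414, -0.7672, 0.7452], [0.0, 0.0, 0.0, 1.0]]
top [[479.5, 0.0, 251.6], [0.0, 479.5, 190.5], [0.0, 0.0, 1.0]] -0.11875434300623011 [[0.0038, -0.9763, 0.2162, 0.3009], [-1.0, -0.0043, -0.0019, 0.1927], [0.0028, -0.2162, -0.9764, 1.026], [0.0, 0.0, 0.0, 1.0]]
{'time': 0.1, 'q': array([6.74384198e+01, 5.00717153e+00, 1.00374551e+01, 9.51019558e+01,
       6.76556266e-04, 8.99992226e+01]), 'qd': array([-0.00496784, -0.02143064,  0.22289281, -0.03512413,  0.05822961,
       -0.08469868]), 'joint_efforts': array([ 7.84783174e-05, -5.21562874e+01,  4.65653908e+01,  1.59644627e-02,
        8.24851654e-07, -2.12306652e-06]), 'ee_pos': array([0.21094128, 0.5077212 , 0.25564764]), 'tcp_rot': array([-1.79928328e+02, -6.77528147e-04,  1.57439196e+02]), 'wrist_force': array([-0.65081722, -1.04008947,  0.11115981]), 'torque': array([-0.00918066,  0.00843983,  0.03138527]), 'grasp_force': 0.0, 'opening': 0.08530239653846346}
```

View pics/side0.png

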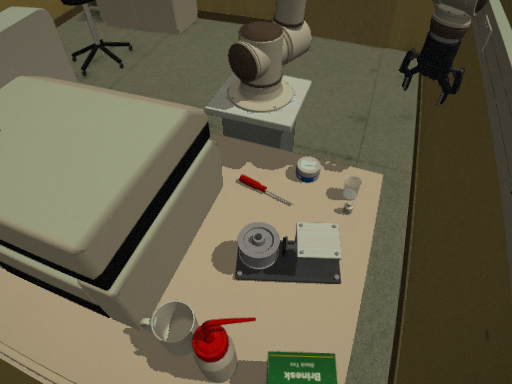

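View pics/top0.png

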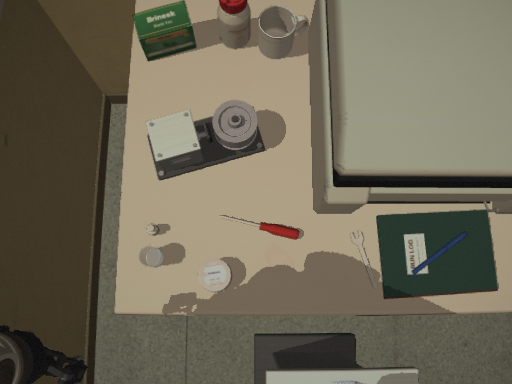

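The side view shows the brake: drum at about (262,240), housing at about (320,240). The red screwdriver is at (240–292, 177–205). In the top view the handle is at about (280,230) with the tip at (222,216), the housing lid is the white quad around (174,136), and the drum is at (236,125). The front of the housing faces the robot (image bottom).

```bash
cat > h.py <<'E'
import cv2,numpy as np
from workcell import bot
def ray(n,uv):
    i=bot.camera_info(n);K=np.array(i["mtx"]);T=np.array(i["extrinsics"])
    p=np.atleast_2d(np.array(uv,float)); d=(p-K[:2,2])/[K[0,0],K[1,1]]; s=d.copy()
    for _ in range(20): s=d/(1+i["k1"]*(s**2).sum(1,keepdims=True))
    return T[:3,3],np.c_[s,np.ones(len(s))]@T[:3,:3].T
def onz(n,uv,z):
    o,d=ray(n,uv); return (o+d*((z-o[2])/d[:,2:]))
def px(n,P):
    i=bot.camera_info(n);K=np.array(i["mtx"]);T=np.array(i["extrinsics"])
    c=(np.atleast_2d(P)-T[:3,3])@T[:3,:3]; s=c[:,:2]/c[:,2:]; s=s*(1+i["k1"]*(s**2).sum(1,keepdims=True)); return s*[K[0,0],K[1,1]]+K[:2,2]
def red(im):
    h=cv2.cvtColor(im,cv2.COLOR_BGR2HSV); return ((h[...,1]>150)&(h[...,2]>70)&((h[...,0]<8)|(h[...,0]>172))).astype(np.uint8)
E
python3 - <<'E'
from h import *
for n,roi,roih in(("top",(150,200,350,260),(140,105,205,165)),("side",(220,160,310,215),(290,215,348,265))):
    im=cv2.imread(f"pics/{n}0.png")
    m=red(im);z=np.zeros_like(m);x0,y0,x1,y1=roi;z[y0:y1,x0:x1]=m[y0:y1,x0:x1]
    pts=np.argwhere(z)[:,::-1]; r=cv2.minAreaRect(pts.astype(np.float32)); b=cv2.boxPoints(r)
    print(n,"red",r, "ctr", onz(n,r[0],.012).round(4))
    e=sorted([(b[i]+b[(i+1)%4])/2 for i in range(4)],key=lambda c:-np.hypot(*(c-r[0])))[:2]
    E=onz(n,e,.012);print("ends",E.round(4).tolist(),np.linalg.norm(E[0]-E[1]))
    x0,y0,x1,y1=roih;g=im[y0:y1,x0:x1]; w=(g.min(2)>165).astype(np.uint8);w=cv2.morphologyEx(w,cv2.MORPH_CLOSE,np.ones((5,5)))
    c=max(cv2.findContours(w,0,2)[0],key=cv2.contourArea);r=cv2.minAreaRect(c);b=cv2.boxPoints(r)+[x0,y0]
    if n=="side": b=cv2.approxPolyDP(c,4,True)[:,0]+[x0,y0]
    print("lid",b.tolist(),onz(n,b,.106).round(4).tolist())
    cv2.imwrite(f"pics/{n}c.png",0)if 0 else None
a=cv2.resize(cv2.imread("pics/top0.png")[90:250,130:310],None,fx=4.4,fy=3.7*4.4/3.7*0.85,interpolation=2)[:600]
a=cv2.resize(cv2.imread("pics/top0.png")[90:240,130:310],None,fx=4,fy=4,interpolation=2);cv2.imwrite("pics/c1.png",a)
a=cv2.resize(cv2.imread("pics/side0.png")[165:290,220:350],None,fx=4.8,fy=4.8,interpolation=2);cv2.imwrite("pics/c2.png",a)
E
```

```text
top red ((279.0294494628906, 229.88238525390625), (38.80569839477539, 9.943960189819336), 14.03624439239502) ctr [[0.4398 0.1319 0.012 ]]
ends [[0.4497, 0.1721, 0.012], [0.4298, 0.0919, 0.012]] 0.08258269121678165Traceback (most recent call last):
  File "<stdin>", line 10, in <module>
ValueError: max() iterable argument is empty
```

Run:
```python
from h import *
a=cv2.resize(cv2.imread("pics/top0.png")[90:240,130:310],None,fx=4,fy=4,interpolation=2);cv2.imwrite("pics/c1.png",a)
a=cv2.resize(cv2.imread("pics/side0.png")[165:290,220:350],None,fx=4.8,fy=4.8,interpolation=2);cv2.imwrite("pics/c2.png",a)
for n,roi,roih in(("top",(150,200,350,260),(140,105,205,165)),("side",(220,160,310,215),(290,215,348,265))):
    im=cv2.imread(f"pics/{n}0.png")
    if n=="side":
        m=red(im);z=np.zeros_like(m);x0,y0,x1,y1=roi;z[y0:y1,x0:x1]=m[y0:y1,x0:x1]
        r=cv2.minAreaRect(np.argwhere(z)[:,::-1].astype(np.float32));print(r,onz(n,r[0],.012))
    x0,y0,x1,y1=roih;g=im[y0:y1,x0:x1]; h=cv2.cvtColor(g,cv2.COLOR_BGR2HSV);print(g[30,30],im[200,200])
    w=((h[...,1]<28)&(h[...,2]>125)).astype(np.uint8);w=cv2.morphologyEx(w,cv2.MORPH_CLOSE,np.ones((5,5)))
    c=max(cv2.findContours(w,0,2)[0],key=cv2.contourArea);r=cv2.minAreaRect(c);b=cv2.boxPoints(r)+[x0,y0]
    if n=="side": b=cv2.approxPolyDP(c,4,True)[:,0]+[x0,y0]
    print("lid",np.round(b,1).tolist(),onz(n,b,.106).round(4).tolist())
```

```text
[155 175 174] [132 160 174]
lid [[144.5, 122.4], [188.1, 110.0], [198.9, 147.7], [155.3, 160.2]] [[0.6463, 0.4104, 0.106], [0.6733, 0.3218, 0.106], [0.5921, 0.2971, 0.106], [0.5659, 0.3839, 0.106]]
((252.6000213623047, 182.80001831054688), (28.621667861938477, 6.260990142822266), 26.56505012512207) [[0.43864934 0.13125628 0.012     ]]
[153 172 174] [ 82  99 106]
lid [[298, 247], [298, 254], [308, 256]] [[0.6543, 0.3154, 0.106], [0.6706, 0.32, 0.106], [0.6683, 0.3411, 0.106]]
```

View pics/c1.png

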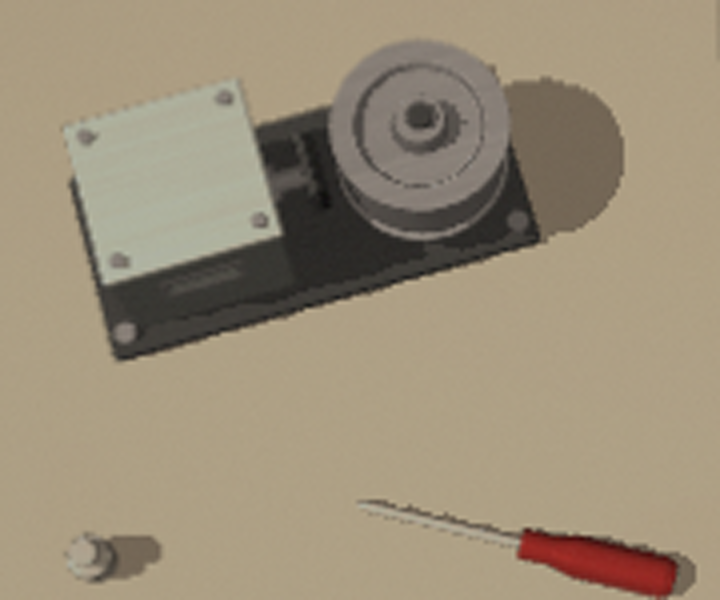

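View pics/c2.png

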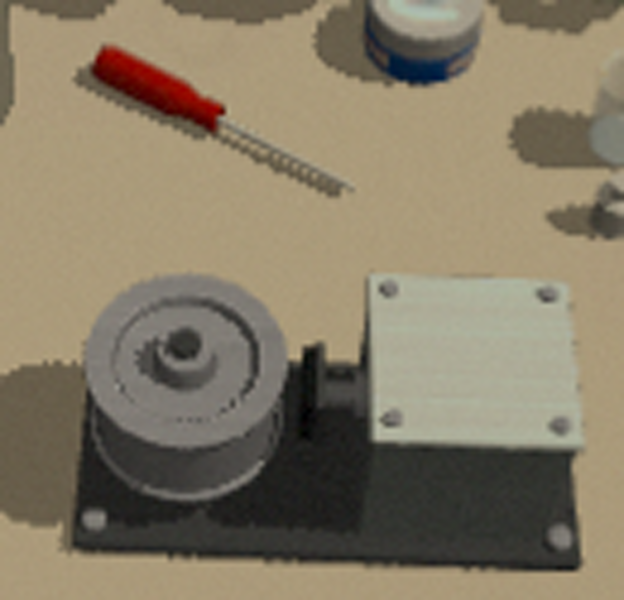

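Run:
```python
from h import *
p=onz("side",[(297.1,222.3),(338.1,224),(341.3,258.3),(297.1,256.7)],.106);print("side lid FR FL BL BR",p.round(4).tolist())
print("front ctr side",p[:2].mean(0)); d=p[1]-p[0];print(np.degrees(np.arctan2(-d[0],d[1])),np.linalg.norm(d)); d=p[2]-p[1];print(np.degrees(np.arctan2(d[1],d[0])))
q=onz("top",[(159.5,180),(265,150)],.005);d=q[0]-q[1];print("plate",np.degrees(np.arctan2(-d[0],d[1])),np.linalg.norm(d))
print("tip top",onz("top",(219.7,215.6),.012),"tip side",onz("side",(220+350/4.8,165+189/4.8),.012))
```

```text
side lid FR FL BL BR [[0.5932, 0.2963, 0.106], [0.5672, 0.3845, 0.106], [0.6508, 0.4084, 0.106], [0.6775, 0.32, 0.106]]
front ctr side [0.58019361 0.34040995 0.106     ]
16.443215528885535 0.09196135906323252
15.929947900088806
plate 16.69897185630055 0.24242117280855327
tip top [[0.4700376  0.25884626 0.012     ]] tip side [[0.47482351 0.25971058 0.012     ]]
```

```bash
cat >> h.py <<'E'
def go(P=None,yaw=None):
    o=bot.get_obs();y=np.radians(o["tcp_rot"][2]);d=(np.array(P)-o["ee_pos"]) if P is not None else np.zeros(3)
    x=np.array([np.cos(y),np.sin(y)]);v=np.array([np.sin(y),-np.cos(y)])
    print("d tool",np.round([d[:2]@x,d[:2]@v,-d[2]],4),"turn",None if yaw is None else round((o["tcp_rot"][2]-yaw+180)%360-180,2),"| pos",o["ee_pos"].round(4),"rpy",o["tcp_rot"].round(2),"q",o["q"].round(1),"F",o["wrist_force"].round(2),"open",round(o["opening"],4),"grip",round(o["grasp_force"],1),"t",round(o["time"],2))
E
python3 drive.py '[[[-0.17, -0.13, 0, 30, 0.085], [-0.17, -0.13, 0, 30, 0.085], [-0.17, -0.13, 0, 30, 0.085], [-0.17, -0.13, 0, 30, 0.085], [-0.17, -0.13, 0, 30, 0.085]]]'
python3 - <<'E'
from h import *
go((.4393,.1316,.12),76.1)
print(onz("top",[(325,210),(315,205)],.2))
E
```

```text
time: 0.52
ee_pos: [0.3156, 0.3258, 0.2559]
tcp_rot: [-180.0, 0.0, 127.0]
wrist_force: [0.8, 1.4, 0.4]
opening: 0.0851
grasp_force: 0.0
d tool [-0.2295 -0.0182  0.1359] turn 50.95 | pos [0.3156 0.3258 0.2559] rpy [-1.7998e+02  1.0000e-02  1.2705e+02] q [45.9 -8.1 -2.8 95.4 -0.  98.9] F [0.76 1.38 0.42] open 0.0851 grip 0.0 t 0.52
[[0.44932477 0.06214146 0.2       ]
 [0.4581958  0.0795621  0.2       ]]
```

```bash
python3 drive.py '[[[-0.229, -0.018, 0, -35, 0.085], [-0.229, -0.018, 0, -35, 0.085], [-0.229, -0.018, 0, -35, 0.085], [-0.229, -0.018, 0, -35, 0.085], [-0.229, -0.018, 0, -35, 0.085]]]' >/dev/null
python3 drive.py '[[[0, 0, 0.1, -35, 0.085], [0, 0, 0.1, -35, 0.085], [0, 0, 0.1, -35, 0.085], [0, 0, 0.1, -35, 0.085], [0, 0, 0.1, -35, 0.085]]]' >/dev/null
python3 drive.py '[[[0, 0, 0, -35, 0.085], [0, 0, 0, -35, 0.085], [0, 0, 0, -35, 0.085], [0, 0, 0, -35, 0.085], [0, 0, 0, -35, 0.085]]]' >/dev/null
python3 drive.py '[[[0, 0, 0, -24, 0.085], [0, 0, 0, -24, 0.085], [0, 0, 0, -24, 0.085], [0, 0, 0, -24, 0.085], [0, 0, 0, -24, 0.085]]]' >/dev/null
python3 -c "
from h import *
go((.4393,.1316,.028),-103.9)"
```

```text
d tool [ 0.0377 -0.0422  0.128 ] turn -4.41 | pos [0.4111 0.1807 0.156 ] rpy [ 1.7998e+02 -2.0000e-02 -1.0831e+02] q [ 23.7  -9.7 -15.2  84.5  -0.  -48. ] F [ 0.35  0.03 -0.12] open 0.085 grip 0.0 t 2.18
```

```bash
python3 drive.py '[[[0.038, -0.042, 0.05, -4.4, 0.085], [0.038, -0.042, 0.05, -4.4, 0.085], [0.038, -0.042, 0.05, -4.4, 0.085], [0.038, -0.042, 0.05, -4.4, 0.085]]]' >/dev/null
python3 -c "
from h import *
go((.4393,.1316,.028),-103.9)"
```

```text
d tool [-0.0013 -0.0005  0.077 ] turn -0.37 | pos [0.4385 0.1304 0.105 ] rpy [ 1.7986e+02 -8.0000e-02 -1.0427e+02] q [ 16.6  -7.8 -19.2  78.8   0.  -59.2] F [0.26 0.2  1.38] open 0.0849 grip 0.0 t 2.52
```

```bash
python3 drive.py '[[[-0.001, 0, 0.04, 0, 0.085], [-0.001, 0, 0.077, 0, 0.085], [-0.001, 0, 0.077, 0, 0.085], [-0.001, 0, 0.077, 0, 0.085]]]' >/dev/null
python3 drive.py '[[[0, 0, 0, 0, 0.0], [0, 0, 0, 0, 0.0], [0, 0, 0, 0, 0.0], [0, 0, 0, 0, 0.0], [0, 0, 0, 0, 0.0]]]' 100
python3 drive.py '[[[0, 0, 0, 0, 0.0], [0, 0, 0, 0, 0.0], [0, 0, 0, 0, 0.0], [0, 0, 0, 0, 0.0], [0, 0, 0, 0, 0.0]]]'
python3 -c "
from h import *
go((.4393,.1316,.028),-103.9)"
```

```text
time: 3.27
ee_pos: [0.4398, 0.1326, 0.0303]
tcp_rot: [-179.9, 0.0, -104.0]
wrist_force: [0.3, -0.4, 0.8]
opening: 0.025
grasp_force: 0.0
time: 3.68
ee_pos: [0.4399, 0.1326, 0.0306]
tcp_rot: [-179.9, 0.1, -104.0]
wrist_force: [-1.2, -0.7, 8.5]
opening: 0.0187
grasp_force: 97.9
d tool [0.0011 0.0003 0.0026] turn -0.13 | pos [0.4399 0.1326 0.0306] rpy [-1.7992e+02  6.0000e-02 -1.0403e+02] q [ 16.8  -5.6 -25.6  69.9   0.  -59.2] F [-1.2  -0.69  8.47] open 0.0187 grip 97.9 t 3.68
```

```bash
python3 drive.py '[[[0, 0, -0.02, 0, 0], [0, 0, -0.06, 0, 0], [0, 0, -0.1, 0, 0], [0, 0, -0.1, 0, 0], [0, 0, -0.1, 0, 0]]]' 100
python3 - <<'E'
from h import *
s,t=bot.camera("side"),bot.camera("top")
p=px("side",[bot.get_obs()["ee_pos"]])[0].astype(int);q=px("top",[bot.get_obs()["ee_pos"]])[0].astype(int);print(p,q)
f=lambda im,c:cv2.resize(im[max(c[1]-45,0):c[1]+45,c[0]-60:c[0]+60],(400*1,300*1),interpolation=2)
cv2.imwrite("pics/l1.png",np.hstack([f(s,p),f(t,q)]))
go()
E
```

```text
time: 4.1
ee_pos: [0.4406, 0.1328, 0.1319]
tcp_rot: [-179.8, 0.1, -104.0]
wrist_force: [0.2, -0.3, -1.9]
opening: 0.0189
grasp_force: 98.9
[252 152] [282 221]
d tool [ 0.  0. -0.] turn None | pos [0.4391 0.1323 0.1289] rpy [ 1.7998e+02 -1.0000e-02 -1.0404e+02] q [ 16.8  -8.1 -16.8  81.3  -0.  -59.2] F [-0.12  0.06 -0.4 ] open 0.0187 grip 98.8 t 4.2
```

View pics/l1.png

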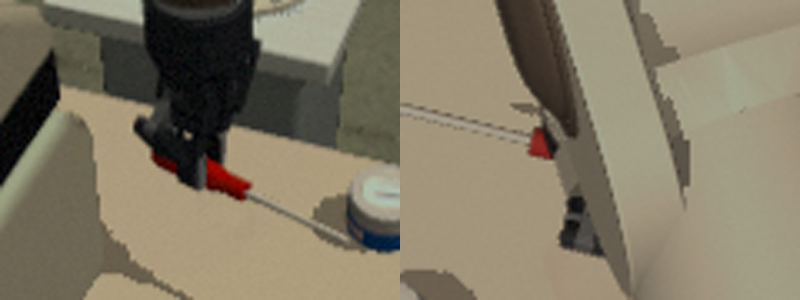

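```bash
python3 drive.py '[[[0, 0, -0.03, 0, 0], [0, 0, -0.03, 20, 0], [0, 0, -0.03, 20, 0], [0, 0, -0.03, 30, 0], [0, 0, -0.03, 30, 0]]]' >/dev/null
python3 drive.py '[[[0, 0, 0, 35, 0], [0, 0, 0, 35, 0], [0, 0, 0, 35, 0], [0, 0, 0, 35, 0], [0, 0, 0, 35, 0]]]' >/dev/null
python3 -c "
from h import *
go((.4217,.2931,.155),-163.3)"
```

```text
d tool [-0.0168  0.161   0.0025] turn -4.75 | pos [0.4386 0.1321 0.1575] rpy [-1.7998e+02 -1.7000e-01 -1.6805e+02] q [ 16.8  -8.3 -13.8  84.7  -0.    4.8] F [ 0.71  0.84 -0.67] open 0.0189 grip 98.8 t 5.03
```

```bash
python3 drive.py '[[[-0.017, 0.161, 0.003, -4.7, 0], [-0.017, 0.161, 0.003, -4.7, 0], [-0.017, 0.161, 0.003, -4.7, 0], [-0.017, 0.161, 0.003, -4.7, 0], [-0.017, 0.161, 0.003, -4.7, 0]]]' >/dev/null
python3 - <<'E'
from h import *
s,t=bot.camera("side"),bot.camera("top")
cv2.imwrite("pics/s2.png",s);cv2.imwrite("pics/t2.png",t)
go((.4217,.2931,.155),-163.3)
o=bot.get_obs()["ee_pos"];u=np.array([.9578,.2874,0]);g=o-[0,0,.012]
P=[g,g+.12*u,g+.133*u,g+.145*u]
print("side",px("side",P).round(1).tolist(),"top",px("top",P).round(1).tolist())
p=px("side",[g+.09*u])[0].astype(int);q=px("top",[g+.09*u])[0].astype(int);print("org",p-[40,30],q-[40,30])
f=lambda im,c:cv2.resize(im[c[1]-30:c[1]+30,c[0]-40:c[0]+40],(400,300),interpolation=2)
cv2.imwrite("pics/l2.png",np.hstack([f(s,p),f(t,q)]))
E
```

```text
d tool [-0.0009 -0.0012 -0.0007] turn 0.48 | pos [0.4205 0.2939 0.1543] rpy [-179.93   -0.19 -162.82] q [35.  -0.7 -7.  83.9 -0.  17.8] F [ 0.16 -0.26 -0.56] open 0.0191 grip 98.9 t 5.55
side [[316.1, 159.2], [319.1, 196.9], [319.5, 201.5], [319.8, 205.8]] top [[196.0, 230.2], [179.7, 170.3], [178.0, 164.0], [176.5, 158.3]]
org [278 156] [143 154]
```

View pics/l2.png

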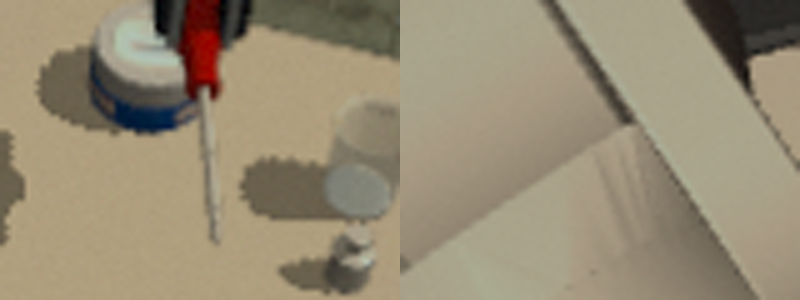

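Run:
```python
from h import *
o=np.array([.4205,.2939,.1543])
obs={.041:(319,173.6),.133:(321.2,204.2)}
for h in(.0146,.0186):
  for yaw in(17.2,18.5):
    for pit in(-2,0,2):
      a,b=np.radians([yaw,pit]);d=np.array([np.cos(a)*np.cos(b),np.sin(a)*np.cos(b),np.sin(b)])
      print(h,yaw,pit,[(px("side",[o-[0,0,h]+L*d])[0]-p).round(1).tolist() for L,p in obs.items()])
```

```text
0.0146 17.2 -2 [[-2.0, -1.1], [-1.6, -0.7]]
0.0146 17.2 0 [[-1.9, -1.5], [-1.4, -2.0]]
0.0146 17.2 2 [[-1.8, -2.0], [-1.1, -3.3]]
0.0146 18.5 -2 [[-1.6, -1.1], [-0.3, -0.7]]
0.0146 18.5 0 [[-1.5, -1.5], [-0.0, -1.9]]
0.0146 18.5 2 [[-1.4, -1.9], [0.3, -3.3]]
0.0186 17.2 -2 [[-2.2, -0.0], [-1.9, 0.4]]
0.0186 17.2 0 [[-2.1, -0.4], [-1.6, -0.9]]
0.0186 17.2 2 [[-2.0, -0.8], [-1.3, -2.2]]
0.0186 18.5 -2 [[-1.8, 0.0], [-0.5, 0.4]]
0.0186 18.5 0 [[-1.7, -0.4], [-0.2, -0.8]]
0.0186 18.5 2 [[-1.6, -0.8], [0.0, -2.2]]
```

```bash
cat >> h.py <<'E'
F=np.array([.5797,.3405,.065]);A=np.radians(16.7);U=np.array([np.cos(A),np.sin(A),0]);V=np.array([-np.sin(A),np.cos(A),0])
L=.133
def tip(dep=None,lat=None,z=.065):
    o=bot.get_obs();y=np.radians(o["tcp_rot"][2]+180);t=o["ee_pos"]+L*np.array([np.cos(y),np.sin(y),0])-[0,0,.021]
    f=o["wrist_force"];print("tip mm dep %.1f lat %.1f z %.1f | F in %.1f left %.1f up %.1f | yaw %.2f roll %.2f pit %.2f t %.2f grip %.0f open %.4f"%(*(1e3*np.array([(t-F)@U,(t-F)@V,t[2]])),f@U,f@V,f[2],o["tcp_rot"][2],o["tcp_rot"][0],o["tcp_rot"][1],o["time"],o["grasp_force"],o["opening"]))
E
python3 drive.py '[[[0, 0, 0, 0.5, 0], [0, 0, 0, 0.5, 0]]]' >/dev/null
python3 -c "
from h import *
tip();go(F-(L+.015)*U+.009*V+[0,0,.021],-163.3)"
```

```text
tip mm dep -32.4 lat -1.5 z 134.7 | F in 0.8 left 1.0 up 0.0 | yaw -163.59 roll -179.97 pit -0.06 t 5.72 grip 99 open 0.0190
d tool [-0.0173  0.0099  0.0697] turn -0.29 | pos [0.4215 0.2922 0.1557] rpy [-1.7997e+02 -6.0000e-02 -1.6359e+02] q [34.7 -0.9 -7.  83.9 -0.  18.3] F [0.46 1.23 0.04] open 0.019 grip 98.9 t 5.72
```

```bash
python3 drive.py '[[[0, 0.01, 0.03, -0.3, 0], [0, 0.01, 0.07, -0.3, 0], [-0.014, 0.01, 0.07, -0.3, 0], [-0.014, 0.01, 0.07, -0.3, 0], [-0.014, 0.01, 0.07, -0.3, 0]]]' >/dev/null
python3 - <<'E'
from h import *
s=bot.camera("side");cv2.imwrite("pics/s3.png",s)
tip()
p=px("side",[F])[0].astype(int);print(p-[40,40],px("side",[F-.018*U+.009*V]))
cv2.imwrite("pics/l3.png",cv2.resize(s[p[1]-40:p[1]+35,p[0]-40:p[0]+40],None,fx=8,fy=8,interpolation=2))
E
```

```text
tip mm dep -17.2 lat 9.7 z 66.8 | F in -0.5 left -0.3 up -0.9 | yaw -163.27 roll 179.96 pit 0.12 t 6.18 grip 99 open 0.0187
[275 193] [[318.83640039 226.78693551]]
```

View pics/l3.png

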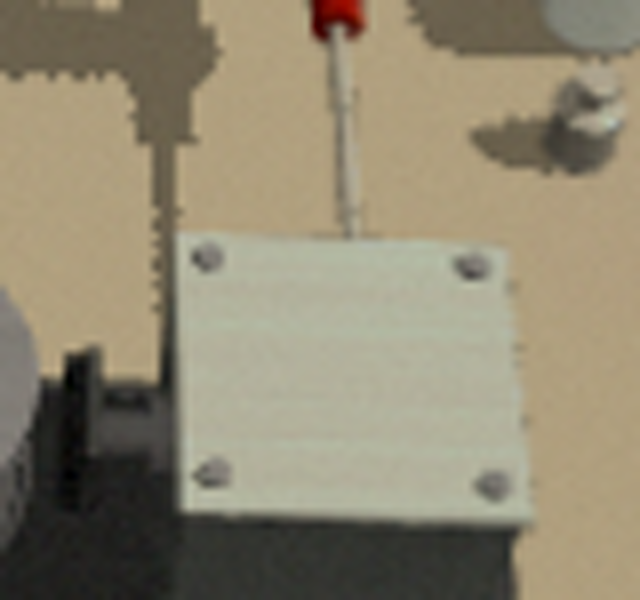

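```bash
T='python3 -c "from h import *;tip()"'
python3 drive.py '[[[-0.01, -0.001, 0.002, 0, 0], [-0.02, -0.001, 0.002, 0, 0], [-0.025, -0.001, 0.002, 0, 0], [-0.025, -0.001, 0.002, 0, 0]]]' >/dev/null; eval $T
python3 drive.py '[[[-0.002, 0, 0, 0, 0], [-0.002, 0, 0, 0, 0]]]' >/dev/null; eval $T
python3 drive.py '[[[-0.002, 0, 0, 0, 0], [-0.002, 0, 0, 0, 0]]]' >/dev/null; eval $T
```

```text
tip mm dep 8.6 lat 9.5 z 63.8 | F in -0.6 left 1.0 up -0.5 | yaw -163.21 roll 179.98 pit 0.08 t 6.52 grip 99 open 0.0192
tip mm dep 9.3 lat 9.6 z 63.3 | F in -0.3 left 1.1 up 0.1 | yaw -163.18 roll -180.00 pit -0.00 t 6.68 grip 99 open 0.0188
tip mm dep 11.1 lat 9.6 z 63.3 | F in -0.7 left 0.2 up -1.2 | yaw -163.17 roll 180.00 pit 0.00 t 6.85 grip 99 open 0.0189
```

```bash
T='python3 -c "from h import *;tip()"'
python3 drive.py '[[[-0.002, 0, -0.001, 0, 0], [-0.002, 0, -0.001, 0, 0]]]' >/dev/null; eval $T
python3 drive.py '[[[-0.002, 0, 0, 0, 0], [-0.002, 0, 0, 0, 0]]]' >/dev/null; eval $T
```

```text
tip mm dep 13.0 lat 9.6 z 64.4 | F in -2.3 left 0.1 up 1.1 | yaw -163.17 roll 180.00 pit -0.01 t 7.02 grip 98 open 0.0183
tip mm dep 15.4 lat 9.6 z 64.4 | F in -0.6 left 0.2 up 0.1 | yaw -163.17 roll 180.00 pit 0.03 t 7.18 grip 98 open 0.0182
```

```bash
T='python3 -c "from h import *;tip()"'
python3 drive.py '[[[-0.0015, 0, 0, 0, 0], [-0.0015, 0, 0, 0, 0]]]' >/dev/null; eval $T
python3 drive.py '[[[-0.0015, 0, 0, 0, 0], [-0.0015, 0, 0, 0, 0], [-0.0015, 0, 0, 0, 0]]]' >/dev/null; eval $T
```

```text
tip mm dep 16.8 lat 9.5 z 64.3 | F in -0.6 left -0.5 up -0.4 | yaw -163.18 roll 180.00 pit 0.02 t 7.35 grip 98 open 0.0179
tip mm dep 18.1 lat 9.5 z 64.3 | F in -0.1 left -0.3 up -0.4 | yaw -163.18 roll -180.00 pit 0.01 t 7.60 grip 98 open 0.0182
```

```bash
T='python3 -c "from h import *;tip()"'
for i in 1; do python3 drive.py '[[[0, -0.002, 0, 0, 0], [0, -0.002, 0, 0, 0]]]' >/dev/null; eval $T; done
python3 drive.py '[[[0, -0.002, 0, 0, 0], [0, -0.002, 0, 0, 0]]]' >/dev/null; eval $T
python3 drive.py '[[[0, -0.002, 0, 0, 0], [0, -0.002, 0, 0, 0]]]' >/dev/null; eval $T
python3 drive.py '[[[0, -0.002, 0, 0, 0], [0, -0.002, 0, 0, 0]]]' >/dev/null; eval $T
python3 drive.py '[[[0, -0.002, 0, 0, 0], [0, -0.002, 0, 0, 0]]]' >/dev/null; eval $T
```

```text
tip mm dep 18.0 lat 7.3 z 64.3 | F in -0.5 left 0.3 up 1.4 | yaw -163.18 roll -179.99 pit 0.00 t 7.77 grip 98 open 0.0180
tip mm dep 18.0 lat 5.2 z 64.3 | F in -0.3 left -0.4 up -0.5 | yaw -163.19 roll -179.99 pit 0.00 t 7.93 grip 98 open 0.0179
tip mm dep 18.0 lat 3.2 z 64.3 | F in -0.5 left -0.5 up 0.2 | yaw -163.19 roll -179.99 pit -0.00 t 8.10 grip 98 open 0.0182
tip mm dep 18.0 lat 1.3 z 64.3 | F in -0.0 left -0.3 up 0.2 | yaw -163.18 roll -179.99 pit -0.00 t 8.27 grip 98 open 0.0184
tip mm dep 18.1 lat -0.4 z 64.4 | F in -0.0 left 1.9 up 0.0 | yaw -163.16 roll 179.98 pit 0.01 t 8.43 grip 98 open 0.0181
```

```bash
T='python3 -c "from h import *;tip()"'
python3 drive.py '[[[0, -0.002, 0, 0, 0], [0, -0.002, 0, 0, 0]]]' >/dev/null; eval $T
python3 drive.py '[[[0, -0.002, 0, 0, 0], [0, -0.002, 0, 0, 0]]]' >/dev/null; eval $T
python3 drive.py '[[[0, -0.002, 0, 0, 0], [0, -0.002, 0, 0, 0]]]' >/dev/null; eval $T
```

```text
tip mm dep 18.1 lat -2.3 z 64.4 | F in 0.4 left 3.0 up 1.1 | yaw -163.16 roll 179.97 pit 0.01 t 8.60 grip 98 open 0.0184
tip mm dep 18.1 lat -4.5 z 64.4 | F in -0.8 left 3.4 up 0.1 | yaw -163.17 roll 179.99 pit 0.01 t 8.77 grip 98 open 0.0183
tip mm dep 18.0 lat -6.7 z 64.3 | F in -0.2 left 2.4 up 0.1 | yaw -163.18 roll -180.00 pit -0.01 t 8.93 grip 98 open 0.0181
```

```bash
T='python3 -c "from h import *;tip()"'
python3 drive.py '[[[0, -0.002, 0, 0, 0], [0, -0.002, 0, 0, 0]]]' >/dev/null; eval $T
python3 drive.py '[[[0, -0.002, 0, 0, 0], [0, -0.002, 0, 0, 0]]]' >/dev/null; eval $T
python3 drive.py '[[[0, -0.0015, 0, 0, 0], [0, -0.0015, 0, 0, 0]]]' >/dev/null; eval $T
python3 - <<'E'
from h import *
s=bot.camera("side");cv2.imwrite("pics/s4.png",s)
a=cv2.imread("pics/s3.png")
for im in(a,s):
  g=cv2.cvtColor(im,cv2.COLOR_BGR2GRAY);print(g[234:258:4,278:302].tolist())
E
```

```text
tip mm dep 17.6 lat -9.4 z 64.0 | F in -2.4 left -1.3 up 1.4 | yaw -163.23 roll -179.92 pit -0.06 t 9.10 grip 98 open 0.0185
tip mm dep 17.7 lat -10.9 z 64.1 | F in -2.8 left 0.1 up 1.6 | yaw -163.20 roll -179.98 pit -0.05 t 9.27 grip 98 open 0.0183
tip mm dep 18.1 lat -12.4 z 64.2 | F in -1.6 left -0.5 up -0.1 | yaw -163.20 roll -179.98 pit 0.00 t 9.43 grip 98 open 0.0179
[[127, 161, 161, 161, 160, 161, 161, 161, 161, 159, 162, 159, 163, 162, 159, 161, 155, 81, 67, 157, 176, 178, 178, 177], [126, 137, 160, 161, 156, 51, 26, 24, 59, 97, 162, 162, 162, 160, 159, 161, 153, 46, 60, 141, 177, 176, 176, 174], [125, 106, 36, 34, 29, 18, 24, 20, 58, 57, 33, 40, 57, 53, 37, 53, 61, 52, 65, 133, 175, 173, 176, 175], [99, 34, 32, 35, 23, 12, 16, 22, 58, 68, 72, 74, 74, 74, 76, 73, 74, 71, 73, 126, 175, 173, 173, 175], [69, 35, 35, 33, 20, 14, 13, 13, 27, 31, 35, 33, 31, 31, 32, 40, 58, 62, 62, 122, 178, 178, 172, 147], [55, 35, 29, 28, 15, 9, 11, 27, 29, 28, 29, 30, 33, 28, 33, 32, 33, 37, 49, 109, 180, 176, 177, 178]]
[[130, 161, 161, 159, 162, 162, 162, 163, 159, 98, 98, 107, 160, 163, 162, 161, 158, 128, 69, 156, 178, 177, 175, 176], [126, 137, 162, 161, 116, 20, 19, 56, 65, 88, 97, 106, 161, 162, 163, 161, 156, 63, 58, 143, 178, 179, 176, 177], [127, 103, 35, 37, 18, 23, 27, 59, 59, 52, 37, 37, 34, 30, 33, 49, 59, 54, 64, 132, 177, 175, 177, 176], [98, 34, 34, 33, 13, 19, 28, 59, 61, 70, 77, 76, 73, 76, 77, 78, 76, 74, 71, 127, 175, 178, 175, 175], [68, 33, 34, 29, 13, 8, 20, 32, 29, 32, 30, 32, 33, 35, 33, 44, 60, 62, 62, 123, 181, 178, 175, 148], [57, 35, 30, 32, 17, 14, 15, 27, 25, 34, 30, 33, 32, 33, 37, 33, 32, 35, 45, 108, 179, 179, 177, 178]]
```

```bash
T='python3 -c "from h import *;tip()"'
python3 drive.py '[[[0.01, 0.002, 0, 0, 0], [0.013, 0.002, 0, 0, 0], [0.013, 0.015, 0, 0, 0], [0.013, 0.025, 0, 0, 0], [0.013, 0.025, 0, 0, 0]]]' >/dev/null; eval $T
python3 drive.py '[[[-0.005, 0, -0.001, 0, 0], [-0.005, 0, -0.001, 0, 0]]]' >/dev/null; eval $T
python3 drive.py '[[[-0.002, 0, 0, 0, 0], [-0.002, 0, 0, 0, 0]]]' >/dev/null; eval $T
python3 drive.py '[[[-0.002, 0, 0, 0, 0], [-0.002, 0, 0, 0, 0]]]' >/dev/null; eval $T
```

```text
tip mm dep 5.0 lat 15.2 z 64.4 | F in 0.3 left 1.1 up -0.6 | yaw -163.09 roll 179.96 pit 0.03 t 9.90 grip 98 open 0.0184
tip mm dep 10.4 lat 13.6 z 65.3 | F in 0.6 left -0.2 up -1.6 | yaw -163.12 roll -179.99 pit 0.01 t 10.07 grip 98 open 0.0182
tip mm dep 12.4 lat 12.9 z 65.2 | F in 0.2 left -0.3 up -1.5 | yaw -163.18 roll -179.99 pit 0.02 t 10.23 grip 98 open 0.0186
tip mm dep 14.3 lat 12.9 z 65.3 | F in -0.2 left -0.3 up -0.5 | yaw -163.19 roll -180.00 pit 0.01 t 10.40 grip 98 open 0.0179
```

```bash
T='python3 -c "from h import *;tip()"'
python3 drive.py '[[[-0.002, 0, 0, 0, 0], [-0.002, 0, 0, 0, 0]]]' >/dev/null; eval $T
python3 drive.py '[[[-0.002, 0, 0, 0, 0], [-0.002, 0, 0, 0, 0]]]' >/dev/null; eval $T
python3 drive.py '[[[-0.002, 0, 0, 0, 0], [-0.002, 0, 0, 0, 0]]]' >/dev/null; eval $T
python3 drive.py '[[[-0.002, 0, 0, 0, 0], [-0.002, 0, 0, 0, 0]]]' >/dev/null; eval $T
```

```text
tip mm dep 16.3 lat 12.9 z 65.3 | F in 0.1 left 0.3 up 0.0 | yaw -163.19 roll -180.00 pit 0.01 t 10.57 grip 98 open 0.0179
tip mm dep 17.7 lat 13.0 z 65.0 | F in -2.6 left -0.1 up -0.1 | yaw -163.18 roll -179.99 pit -0.07 t 10.73 grip 98 open 0.0181
tip mm dep 18.8 lat 13.3 z 64.8 | F in -7.6 left 1.6 up 0.4 | yaw -163.14 roll 179.98 pit -0.18 t 10.90 grip 98 open 0.0179
tip mm dep 22.3 lat 13.6 z 65.3 | F in 2.0 left 2.9 up -1.1 | yaw -163.14 roll 179.96 pit 0.03 t 11.07 grip 98 open 0.0179
```

```bash
T='python3 -c "from h import *;tip()"'
for k in 1; do
python3 drive.py '[[[0, -0.003, 0, 0, 0], [0, -0.003, 0, 0, 0]]]' >/dev/null; eval $T
python3 drive.py '[[[0, -0.003, 0, 0, 0], [0, -0.003, 0, 0, 0]]]' >/dev/null; eval $T
python3 drive.py '[[[0, -0.003, 0, 0, 0], [0, -0.003, 0, 0, 0]]]' >/dev/null; eval $T
python3 drive.py '[[[0, -0.002, 0, 0, 0], [0, -0.002, 0, 0, 0]]]' >/dev/null; eval $T
python3 drive.py '[[[0, -0.002, 0, 0, 0], [0, -0.002, 0, 0, 0]]]' >/dev/null; eval $T
done
```

```text
tip mm dep 22.0 lat 10.1 z 65.3 | F in -0.9 left 3.7 up 0.5 | yaw -163.15 roll 179.98 pit 0.00 t 11.23 grip 98 open 0.0180
tip mm dep 22.0 lat 6.7 z 65.3 | F in -1.2 left 3.2 up -0.5 | yaw -163.18 roll -180.00 pit -0.00 t 11.40 grip 98 open 0.0180
tip mm dep 21.9 lat 3.6 z 65.3 | F in -1.0 left 2.0 up -0.4 | yaw -163.19 roll -179.99 pit -0.01 t 11.57 grip 98 open 0.0182
tip mm dep 22.0 lat 1.7 z 65.3 | F in -0.9 left 2.4 up 0.1 | yaw -163.19 roll -179.99 pit -0.01 t 11.73 grip 98 open 0.0185
tip mm dep 22.1 lat -0.2 z 65.3 | F in -1.1 left 2.8 up 0.2 | yaw -163.18 roll -180.00 pit 0.01 t 11.90 grip 98 open 0.0179
```

```bash
T='python3 -c "from h import *;tip()"'
python3 drive.py '[[[0, -0.002, 0, 0, 0], [0, -0.002, 0, 0, 0]]]' >/dev/null; eval $T
python3 drive.py '[[[0, -0.002, 0, 0, 0], [0, -0.002, 0, 0, 0]]]' >/dev/null; eval $T
python3 drive.py '[[[0, -0.002, 0, 0, 0], [0, -0.002, 0, 0, 0]]]' >/dev/null; eval $T
python3 drive.py '[[[0, -0.002, 0, 0, 0], [0, -0.002, 0, 0, 0]]]' >/dev/null; eval $T
python3 -c "
from h import *
cv2.imwrite('pics/s5.png',bot.camera('side'))"
```

```text
tip mm dep 22.3 lat -2.1 z 65.4 | F in 0.6 left 2.7 up -0.1 | yaw -163.18 roll 180.00 pit 0.03 t 12.07 grip 98 open 0.0184
tip mm dep 22.1 lat -4.2 z 65.3 | F in 0.0 left 3.3 up 0.5 | yaw -163.18 roll -180.00 pit 0.01 t 12.23 grip 98 open 0.0183
tip mm dep 22.0 lat -6.3 z 65.3 | F in -1.9 left 2.9 up -1.6 | yaw -163.18 roll -179.99 pit -0.01 t 12.40 grip 98 open 0.0182
tip mm dep 21.9 lat -8.3 z 65.2 | F in -0.1 left 1.6 up -0.6 | yaw -163.19 roll -179.98 pit -0.02 t 12.57 grip 98 open 0.0182
```

```bash
T='python3 -c "from h import *;tip()"'
python3 drive.py '[[[0.005, 0.001, 0, 0, 0], [0.016, 0.001, 0, 0, 0], [0.016, 0.01, 0, 0, 0], [0.016, 0.02, 0, 0, 0], [0.016, 0.02, 0, 0, 0]]]' >/dev/null; eval $T
python3 drive.py '[[[-0.006, 0, 0, 0, 0], [-0.01, 0, 0, 0, 0], [-0.01, 0, 0, 0, 0]]]' >/dev/null; eval $T
python3 drive.py '[[[-0.002, 0, 0, 0, 0], [-0.002, 0, 0, 0, 0]]]' >/dev/null; eval $T
python3 drive.py '[[[-0.002, 0, 0, 0, 0], [-0.002, 0, 0, 0, 0]]]' >/dev/null; eval $T
python3 drive.py '[[[-0.002, 0, 0, 0, 0], [-0.002, 0, 0, 0, 0]]]' >/dev/null; eval $T
```

```text
tip mm dep 6.3 lat 13.8 z 65.5 | F in 0.2 left -0.3 up -1.2 | yaw -163.13 roll 179.98 pit 0.05 t 13.03 grip 98 open 0.0179
tip mm dep 17.0 lat 12.0 z 65.1 | F in 0.8 left -0.3 up -0.9 | yaw -163.19 roll -179.99 pit 0.02 t 13.28 grip 98 open 0.0182
tip mm dep 18.4 lat 11.8 z 65.1 | F in 0.7 left -0.2 up -1.0 | yaw -163.20 roll -179.99 pit -0.01 t 13.45 grip 98 open 0.0177
tip mm dep 20.3 lat 11.9 z 65.3 | F in 0.7 left -0.1 up -1.3 | yaw -163.19 roll -180.00 pit 0.00 t 13.62 grip 98 open 0.0181
tip mm dep 22.3 lat 12.0 z 65.3 | F in -0.7 left 0.1 up -0.6 | yaw -163.18 roll 180.00 pit 0.01 t 13.78 grip 98 open 0.0182
```

Free between teeth; push right, watching for binding.

```bash
T='python3 -c "from h import *;tip()"'
python3 drive.py '[[[0, -0.002, 0, 0, 0], [0, -0.002, 0, 0, 0]]]' >/dev/null; eval $T
python3 drive.py '[[[0, -0.002, 0, 0, 0], [0, -0.002, 0, 0, 0]]]' >/dev/null; eval $T
python3 drive.py '[[[0, -0.002, 0, 0, 0], [0, -0.002, 0, 0, 0]]]' >/dev/null; eval $T
python3 drive.py '[[[0, -0.002, 0, 0, 0], [0, -0.002, 0, 0, 0]]]' >/dev/null; eval $T
```

```text
tip mm dep 22.1 lat 10.1 z 65.4 | F in 0.1 left 2.4 up -0.4 | yaw -163.16 roll 179.97 pit 0.01 t 13.95 grip 98 open 0.0188
tip mm dep 21.8 lat 8.2 z 65.3 | F in -0.3 left 2.9 up -1.1 | yaw -163.15 roll 179.97 pit -0.02 t 14.12 grip 98 open 0.0183
tip mm dep 21.8 lat 6.0 z 65.3 | F in -2.5 left 2.6 up 0.3 | yaw -163.16 roll 179.99 pit -0.02 t 14.28 grip 98 open 0.0184
tip mm dep 21.9 lat 3.9 z 65.2 | F in -0.9 left 2.3 up -0.7 | yaw -163.17 roll -180.00 pit -0.02 t 14.45 grip 98 open 0.0180
```

```bash
T='python3 -c "from h import *;tip()"'
python3 drive.py '[[[0, -0.002, 0, 0, 0], [0, -0.002, 0, 0, 0]]]' >/dev/null; eval $T
python3 drive.py '[[[0, -0.002, 0, 0, 0], [0, -0.002, 0, 0, 0]]]' >/dev/null; eval $T
```

```text
tip mm dep 21.9 lat 1.8 z 65.2 | F in -1.9 left 3.3 up -0.4 | yaw -163.18 roll -179.99 pit -0.01 t 14.62 grip 98 open 0.0182
tip mm dep 22.1 lat -0.2 z 65.4 | F in -0.6 left 3.1 up -0.2 | yaw -163.18 roll -179.99 pit 0.01 t 14.78 grip 98 open 0.0180
```

```bash
T='python3 -c "from h import *;tip()"'
python3 drive.py '[[[0, -0.002, 0, 0, 0], [0, -0.002, 0, 0, 0]]]' >/dev/null; eval $T
python3 drive.py '[[[0, -0.002, 0, 0, 0], [0, -0.002, 0, 0, 0]]]' >/dev/null; eval $T
python3 drive.py '[[[0, -0.002, 0, 0, 0], [0, -0.002, 0, 0, 0]]]' >/dev/null; eval $T
python3 - <<'E'
from h import *
s=bot.camera('side');cv2.imwrite('pics/s6.png',s)
# shoe left/right edge shift vs first
f=lambda p:cv2.GaussianBlur(cv2.cvtColor(cv2.imread(p),cv2.COLOR_BGR2GRAY),(0,0),.8)
ims=[f(f"pics/s{k}.png") for k in(3,4,5,6)]
cv2.imwrite("pics/shoe.png",np.hstack([cv2.resize(i[225:265,270:305],None,fx=5.5,fy=8,interpolation=2) for i in ims]))
E
```

```text
tip mm dep 22.3 lat -2.2 z 65.4 | F in -0.3 left 2.7 up -1.1 | yaw -163.18 roll -180.00 pit 0.03 t 14.95 grip 98 open 0.0183
tip mm dep 22.2 lat -4.2 z 65.4 | F in -0.6 left 3.1 up -0.9 | yaw -163.18 roll -180.00 pit 0.02 t 15.12 grip 98 open 0.0177
tip mm dep 22.0 lat -6.3 z 65.3 | F in -0.7 left 2.1 up -0.7 | yaw -163.19 roll -179.99 pit -0.01 t 15.28 grip 98 open 0.0183
```

View pics/shoe.png

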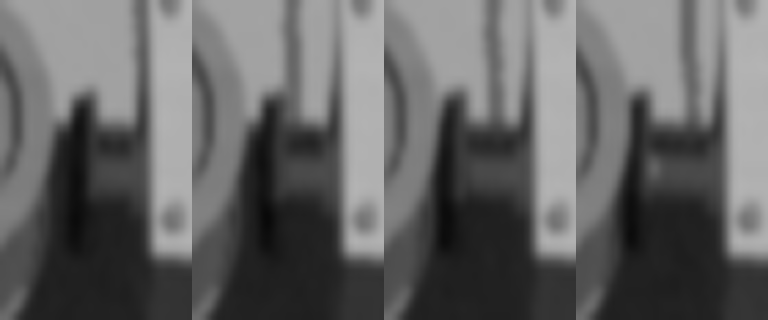

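The shoe has moved about 8 mm toward the drum; shoe at about x=285→281 px, not bound yet.

```bash
T='python3 -c "from h import *;tip()"'
python3 drive.py '[[[0, -0.002, 0, 0, 0], [0, -0.002, 0, 0, 0]]]' >/dev/null; eval $T
python3 drive.py '[[[0, -0.0015, 0, 0, 0], [0, -0.0015, 0, 0, 0]]]' >/dev/null; eval $T
```

```text
tip mm dep 21.9 lat -8.3 z 65.2 | F in -1.4 left 2.5 up -0.4 | yaw -163.19 roll -179.98 pit -0.01 t 15.50 grip 98 open 0.0180
tip mm dep 22.0 lat -9.7 z 65.3 | F in -1.3 left 2.0 up 0.2 | yaw -163.18 roll -179.99 pit -0.01 t 15.67 grip 98 open 0.0182
```

```bash
T='python3 -c "from h import *;tip()"'
python3 drive.py '[[[0.005, 0.001, 0, 0, 0], [0.016, 0.001, 0, 0, 0], [0.016, 0.01, 0, 0, 0], [0.016, 0.021, 0, 0, 0], [0.016, 0.021, 0, 0, 0]]]' >/dev/null; eval $T
python3 drive.py '[[[-0.006, 0, 0, 0, 0], [-0.01, 0, 0, 0, 0], [-0.01, 0, 0, 0, 0]]]' >/dev/null; eval $T
python3 drive.py '[[[-0.002, 0, 0, 0, 0], [-0.002, 0, 0, 0, 0]]]' >/dev/null; eval $T
python3 drive.py '[[[-0.002, 0, 0, 0, 0], [-0.002, 0, 0, 0, 0]]]' >/dev/null; eval $T
python3 drive.py '[[[-0.002, 0, 0, 0, 0], [-0.002, 0, 0, 0, 0]]]' >/dev/null; eval $T
python3 drive.py '[[[0, -0.002, 0, 0, 0], [0, -0.002, 0, 0, 0]]]' >/dev/null; eval $T
```

```text
tip mm dep 6.3 lat 13.4 z 65.5 | F in 0.3 left 0.2 up -0.8 | yaw -163.13 roll 179.97 pit 0.05 t 16.08 grip 98 open 0.0182
tip mm dep 17.0 lat 11.5 z 65.1 | F in 0.4 left 0.7 up -0.4 | yaw -163.19 roll -179.99 pit 0.02 t 16.33 grip 98 open 0.0178
tip mm dep 18.4 lat 11.2 z 65.1 | F in 0.7 left -0.5 up 0.1 | yaw -163.21 roll -179.99 pit -0.01 t 16.50 grip 98 open 0.0183
tip mm dep 20.3 lat 11.3 z 65.2 | F in -0.1 left 0.3 up -0.3 | yaw -163.19 roll -180.00 pit 0.00 t 16.67 grip 98 open 0.0182
tip mm dep 22.2 lat 11.5 z 65.3 | F in 0.8 left 0.7 up 0.1 | yaw -163.18 roll -180.00 pit 0.01 t 16.83 grip 98 open 0.0181
tip mm dep 22.0 lat 9.4 z 65.3 | F in 0.4 left 1.0 up -0.2 | yaw -163.17 roll 179.99 pit 0.00 t 17.00 grip 98 open 0.0180
```

```bash
T='python3 -c "from h import *;tip()"'
python3 drive.py '[[[0, -0.002, 0, 0, 0], [0, -0.002, 0, 0, 0]]]' >/dev/null; eval $T
python3 drive.py '[[[0, -0.002, 0, 0, 0], [0, -0.002, 0, 0, 0]]]' >/dev/null; eval $T
python3 drive.py '[[[0, -0.002, 0, 0, 0], [0, -0.002, 0, 0, 0]]]' >/dev/null; eval $T
```

```text
tip mm dep 21.9 lat 7.7 z 65.4 | F in -1.0 left 2.3 up -0.8 | yaw -163.15 roll 179.96 pit -0.01 t 17.17 grip 98 open 0.0181
tip mm dep 21.8 lat 5.5 z 65.3 | F in -2.2 left 3.1 up -0.9 | yaw -163.16 roll 179.98 pit -0.02 t 17.33 grip 98 open 0.0183
tip mm dep 21.9 lat 3.8 z 65.3 | F in -1.6 left 5.8 up -1.2 | yaw -163.14 roll 179.95 pit -0.02 t 17.50 grip 98 open 0.0184
```

```bash
T='python3 -c "from h import *;tip()"'
python3 drive.py '[[[0, -0.001, 0, 0, 0], [0, -0.001, 0, 0, 0]]]' >/dev/null; eval $T
python3 drive.py '[[[0, -0.0015, 0, 0, 0], [0, -0.0015, 0, 0, 0]]]' >/dev/null; eval $T
```

```text
tip mm dep 21.8 lat 3.3 z 65.3 | F in -2.9 left 6.3 up -0.4 | yaw -163.11 roll 179.92 pit -0.02 t 17.67 grip 99 open 0.0181
tip mm dep 22.0 lat 1.6 z 65.4 | F in -1.8 left 5.1 up 0.0 | yaw -163.12 roll 179.95 pit -0.00 t 17.83 grip 99 open 0.0183
```

```bash
T='python3 -c "from h import *;tip()"'
python3 drive.py '[[[0, -0.001, 0, 0, 0], [0, -0.001, 0, 0, 0]]]' >/dev/null; eval $T
python3 drive.py '[[[0, -0.001, 0, 0, 0], [0, -0.001, 0, 0, 0]]]' >/dev/null; eval $T
python3 -c "
from h import *
cv2.imwrite('pics/s7.png',bot.camera('side'));tip()
f=lambda p:cv2.GaussianBlur(cv2.cvtColor(cv2.imread(p),cv2.COLOR_BGR2GRAY),(0,0),.8)
for k in (3,4,5,6,7):
  g=f(f'pics/s{k}.png').astype(float); print(k,g[238:242,278:292].mean(0).round(0).astype(int).tolist(), g[225,305:330].round().astype(int).tolist() if 0 else '')
"
```

```text
tip mm dep 22.0 lat 0.8 z 65.4 | F in -2.6 left 6.1 up 0.1 | yaw -163.11 roll 179.92 pit -0.00 t 18.00 grip 100 open 0.0181
tip mm dep 22.0 lat 0.1 z 65.5 | F in -1.6 left 7.3 up 0.3 | yaw -163.09 roll 179.89 pit 0.00 t 18.17 grip 100 open 0.0186
tip mm dep 22.0 lat 0.1 z 65.5 | F in -1.7 left 6.9 up -0.8 | yaw -163.09 roll 179.89 pit 0.00 t 18.22 grip 100 open 0.0182
3 [126, 124, 117, 112, 91, 46, 27, 34, 56, 84, 111, 121, 123, 122] 
4 [128, 125, 117, 105, 74, 40, 35, 52, 67, 80, 84, 93, 110, 117] 
5 [126, 111, 72, 40, 40, 56, 74, 98, 113, 116, 109, 91, 85, 94] 
6 [123, 99, 52, 40, 58, 83, 108, 116, 118, 119, 120, 110, 91, 88] 
7 [122, 98, 58, 59, 82, 106, 116, 117, 117, 119, 122, 123, 123, 123]
```

```bash
T='python3 -c "from h import *;tip()"'
python3 drive.py '[[[0, -0.001, 0, 0, 0], [0, -0.001, 0, 0, 0]]]' >/dev/null; eval $T
python3 drive.py '[[[0, -0.001, 0, 0, 0], [0, -0.001, 0, 0, 0]]]' >/dev/null; eval $T
python3 drive.py '[[[0, -0.001, 0, 0, 0], [0, -0.001, 0, 0, 0]]]' >/dev/null; eval $T
python3 -c "
from h import *
cv2.imwrite('pics/s8.png',bot.camera('side'));tip()
f=lambda p:cv2.GaussianBlur(cv2.cvtColor(cv2.imread(p),cv2.COLOR_BGR2GRAY),(0,0),.8)
for k in (7,8):
  g=f(f'pics/s{k}.png').astype(float); print(k,g[238:242,278:292].mean(0).round(0).astype(int).tolist())
"
```

```text
tip mm dep 22.0 lat -0.6 z 65.5 | F in -1.7 left 8.6 up 0.8 | yaw -163.06 roll 179.86 pit 0.00 t 18.38 grip 101 open 0.0181
tip mm dep 22.0 lat -1.2 z 65.6 | F in -2.0 left 10.4 up 0.2 | yaw -163.03 roll 179.83 pit 0.01 t 18.55 grip 102 open 0.0184
tip mm dep 22.0 lat -1.9 z 65.6 | F in -1.9 left 11.2 up -0.6 | yaw -163.01 roll 179.80 pit 0.01 t 18.72 grip 103 open 0.0179
tip mm dep 22.0 lat -1.9 z 65.6 | F in -2.4 left 11.7 up -0.5 | yaw -163.01 roll 179.80 pit 0.02 t 18.77 grip 102 open 0.0180
7 [122, 98, 58, 59, 82, 106, 116, 117, 117, 119, 122, 123, 123, 123]
8 [123, 99, 59, 61, 84, 108, 117, 117, 117, 119, 121, 122, 123, 121]
```

Bound: force rose to 11.7 N while the shoe stays still. Now I'll unload, withdraw, and re-enter on the right of this tooth.

```bash
T='python3 -c "from h import *;tip()"'
python3 drive.py '[[[0, 0.003, 0, 0, 0], [0, 0.006, 0, 0, 0], [0, 0.006, 0, 0, 0]]]' >/dev/null; eval $T
python3 drive.py '[[[0.008, 0, 0, 0, 0], [0.016, 0, 0, 0, 0], [0.016, -0.008, 0, 0, 0], [0.016, -0.0145, 0, 0, 0], [0.016, -0.0145, 0, 0, 0]]]' >/dev/null; eval $T
python3 drive.py '[[[-0.006, 0, 0, 0, 0], [-0.01, 0, 0, 0, 0], [-0.01, 0, 0, 0, 0]]]' >/dev/null; eval $T
python3 drive.py '[[[-0.002, 0, 0, 0, 0], [-0.002, 0, 0, 0, 0]]]' >/dev/null; eval $T
```

```text
tip mm dep 22.0 lat 2.5 z 65.3 | F in -1.5 left 4.6 up -0.1 | yaw -163.16 roll 180.00 pit 0.01 t 19.02 grip 98 open 0.0182
tip mm dep 5.9 lat -14.2 z 65.4 | F in -0.3 left -0.7 up -0.4 | yaw -163.25 roll -179.96 pit 0.00 t 19.43 grip 98 open 0.0178
tip mm dep 16.9 lat -12.9 z 65.3 | F in -0.2 left -0.3 up -0.7 | yaw -163.22 roll -179.99 pit 0.04 t 19.68 grip 98 open 0.0183
tip mm dep 18.5 lat -12.6 z 65.3 | F in 0.1 left -0.4 up -0.5 | yaw -163.19 roll -180.00 pit 0.02 t 19.85 grip 98 open 0.0179
```

```bash
T='python3 -c "from h import *;tip()"'
python3 drive.py '[[[-0.002, 0, 0, 0, 0], [-0.002, 0, 0, 0, 0]]]' >/dev/null; eval $T
python3 drive.py '[[[-0.002, 0, 0, 0, 0], [-0.002, 0, 0, 0, 0]]]' >/dev/null; eval $T
python3 drive.py '[[[0, 0.002, 0, 0, 0], [0, 0.002, 0, 0, 0]]]' >/dev/null; eval $T
python3 drive.py '[[[0, 0.002, 0, 0, 0], [0, 0.002, 0, 0, 0]]]' >/dev/null; eval $T
python3 drive.py '[[[0, 0.002, 0, 0, 0], [0, 0.002, 0, 0, 0]]]' >/dev/null; eval $T
```

```text
tip mm dep 20.3 lat -12.4 z 65.3 | F in 0.4 left -0.7 up -0.7 | yaw -163.17 roll 180.00 pit 0.02 t 20.02 grip 98 open 0.0181
tip mm dep 22.3 lat -12.4 z 65.3 | F in 1.4 left 0.3 up 0.4 | yaw -163.17 roll 180.00 pit 0.01 t 20.18 grip 98 open 0.0186
tip mm dep 22.0 lat -10.2 z 65.3 | F in 0.6 left 0.9 up 0.5 | yaw -163.17 roll 180.00 pit -0.00 t 20.35 grip 98 open 0.0182
tip mm dep 22.0 lat -8.1 z 65.3 | F in -0.2 left 0.3 up -1.8 | yaw -163.16 roll 179.99 pit 0.00 t 20.52 grip 98 open 0.0181
tip mm dep 22.0 lat -6.1 z 65.3 | F in 0.4 left 1.2 up -0.5 | yaw -163.16 roll 179.99 pit 0.00 t 20.68 grip 98 open 0.0181
```

```bash
T='python3 -c "from h import *;tip()"'
python3 drive.py '[[[0, 0.002, 0, 0, 0], [0, 0.002, 0, 0, 0]]]' >/dev/null; eval $T
python3 drive.py '[[[0, 0.002, 0, 0, 0], [0, 0.002, 0, 0, 0]]]' >/dev/null; eval $T
python3 drive.py '[[[0, 0.002, 0, 0, 0], [0, 0.002, 0, 0, 0]]]' >/dev/null; eval $T
python3 drive.py '[[[0, 0.002, 0, 0, 0], [0, 0.002, 0, 0, 0]]]' >/dev/null; eval $T
```

```text
tip mm dep 22.0 lat -4.5 z 65.2 | F in -1.4 left -2.6 up -0.0 | yaw -163.20 roll -179.96 pit -0.01 t 20.85 grip 98 open 0.0181
tip mm dep 21.9 lat -2.6 z 65.2 | F in -0.1 left -2.6 up -0.7 | yaw -163.20 roll -179.97 pit -0.01 t 21.02 grip 98 open 0.0181
tip mm dep 22.0 lat -0.4 z 65.3 | F in -0.9 left -2.0 up -0.5 | yaw -163.19 roll -179.99 pit -0.00 t 21.18 grip 98 open 0.0183
tip mm dep 22.1 lat 1.7 z 65.3 | F in 0.0 left -2.5 up -1.0 | yaw -163.18 roll -180.00 pit 0.01 t 21.35 grip 98 open 0.0183
```

```bash
T='python3 -c "from h import *;tip()"'
python3 drive.py '[[[0, 0.002, 0, 0, 0], [0, 0.002, 0, 0, 0]]]' >/dev/null; eval $T
python3 drive.py '[[[0, 0.002, 0, 0, 0], [0, 0.002, 0, 0, 0]]]' >/dev/null; eval $T
python3 drive.py '[[[0, 0.002, 0, 0, 0], [0, 0.002, 0, 0, 0]]]' >/dev/null; eval $T
python3 drive.py '[[[0, 0.002, 0, 0, 0], [0, 0.002, 0, 0, 0]]]' >/dev/null; eval $T
python3 drive.py '[[[0, 0.001, 0, 0, 0], [0, 0.001, 0, 0, 0], [0, 0.001, 0, 0, 0]]]' >/dev/null; eval $T
python3 -c "
from h import *
cv2.imwrite('pics/s9.png',bot.camera('side'));tip()
f=lambda p:cv2.GaussianBlur(cv2.cvtColor(cv2.imread(p),cv2.COLOR_BGR2GRAY),(0,0),.8)
for k in (5,6,7,8,9):
  g=f(f'pics/s{k}.png').astype(float)[241:247,278:292].mean(0);h=f(f'pics/s{k}.png').astype(float)[250:254,278:292].mean(0); print(k,g.round(0).astype(int).tolist(),h.round().astype(int).tolist())
"
```

```text
tip mm dep 22.0 lat 3.8 z 65.3 | F in 0.2 left -2.5 up -0.6 | yaw -163.17 roll 180.00 pit 0.00 t 21.52 grip 98 open 0.0184
tip mm dep 21.9 lat 5.9 z 65.3 | F in -0.5 left -3.9 up 0.6 | yaw -163.16 roll 179.99 pit -0.01 t 21.68 grip 98 open 0.0182
tip mm dep 21.9 lat 7.9 z 65.3 | F in -1.6 left -1.9 up -0.4 | yaw -163.16 roll 179.99 pit -0.01 t 21.85 grip 98 open 0.0184
tip mm dep 21.9 lat 9.9 z 65.2 | F in -1.1 left -2.4 up -0.3 | yaw -163.16 roll 179.99 pit -0.02 t 22.02 grip 98 open 0.0184
tip mm dep 21.9 lat 10.7 z 65.3 | F in -0.3 left -2.0 up -0.5 | yaw -163.16 roll 179.99 pit -0.01 t 22.27 grip 98 open 0.0183
tip mm dep 21.9 lat 10.7 z 65.2 | F in -1.4 left -1.7 up -0.5 | yaw -163.17 roll 179.99 pit -0.01 t 22.32 grip 98 open 0.0182
5 [108, 72, 35, 26, 36, 52, 58, 57, 58, 59, 58, 58, 58, 59] [55, 34, 16, 13, 18, 27, 30, 31, 32, 32, 32, 33, 34, 34]
6 [106, 70, 39, 39, 56, 68, 69, 62, 59, 60, 60, 60, 60, 59] [31, 16, 15, 22, 30, 32, 33, 33, 32, 32, 33, 34, 33, 33]
7 [106, 72, 48, 59, 74, 78, 72, 63, 59, 60, 60, 60, 62, 62] [18, 12, 19, 27, 32, 32, 32, 32, 32, 33, 33, 33, 33, 34]
8 [106, 71, 46, 58, 74, 78, 71, 62, 60, 60, 60, 60, 61, 61] [18, 13, 20, 28, 32, 34, 34, 33, 32, 33, 33, 33, 33, 33]
9 [106, 69, 36, 28, 40, 54, 59, 59, 59, 60, 59, 60, 61, 61] [50, 26, 13, 15, 24, 30, 32, 33, 34, 34, 34, 34, 33, 33]
```

```bash
T='python3 -c "from h import *;tip()"'
python3 drive.py '[[[0, -0.002, 0, 0, 0], [0, -0.002, 0, 0, 0], [0.008, -0.002, 0, 0, 0], [0.02, -0.002, 0, 0, 0]]]' >/dev/null; eval $T
python3 drive.py '[[[0.025, -0.002, 0, 0, 0], [0.05, -0.002, 0, 0, 0], [0.05, -0.002, 0, 0, 0]]]' >/dev/null; eval $T
python3 -c "
from h import *
cv2.imwrite('pics/s10.png',bot.camera('side'))
f=lambda p:cv2.GaussianBlur(cv2.cvtColor(cv2.imread(p),cv2.COLOR_BGR2GRAY),(0,0),.8)
print(f('pics/s10.png').astype(float)[250:254,278:292].mean(0).round().astype(int).tolist())
go((.4399,.1326,.15),-104)"
```

```text
tip mm dep 2.1 lat 8.6 z 65.2 | F in -0.5 left -0.4 up -0.7 | yaw -163.19 roll 179.97 pit 0.03 t 22.65 grip 98 open 0.0183
tip mm dep -51.8 lat 6.4 z 65.1 | F in 0.1 left 0.0 up -1.1 | yaw -163.13 roll -180.00 pit -0.13 t 22.90 grip 98 open 0.0182
[49, 24, 12, 15, 24, 29, 32, 32, 32, 32, 33, 34, 33, 33]
d tool [ 0.0114 -0.1652 -0.0635] turn -59.12 | pos [0.4028 0.294  0.0865] rpy [ 179.98   -0.   -163.12] q [ 36.1  -1.9 -15.7  76.2   0.   19.2] F [0.12 0.29 0.03] open 0.0182 grip 98.0 t 22.95
```

```bash
python3 drive.py '[[[0, 0, -0.04, 0, 0], [0, 0, -0.065, 0, 0], [0.011, -0.04, -0.065, 0, 0], [0.011, -0.08, -0.065, 0, 0], [0.011, -0.12, -0.065, 0, 0]]]' >/dev/null
python3 drive.py '[[[0, -0.04, 0, -30, 0], [0, -0.04, 0, -30, 0], [0, -0.04, 0, -30, 0], [0, -0.04, 0, -30, 0], [0, -0.04, 0, -30, 0]]]' >/dev/null
python3 drive.py '[[[0, 0, 0, -29, 0], [0, 0, 0, -29, 0], [0, 0, 0, -29, 0], [0, 0, 0, -29, 0], [0, 0, 0, -29, 0]]]' >/dev/null
python3 drive.py '[[[0, 0, 0, 0, 0], [0, 0, 0, 0, 0]]]' >/dev/null
python3 -c "
from h import *
go((.4399,.1326,.032),-104)"
```

```text
d tool [ 0.0055 -0.0007  0.1194] turn -0.41 | pos [0.4406 0.1381 0.1514] rpy [-1.7999e+02  1.0000e-02 -1.0441e+02] q [ 17.4  -7.9 -14.2  83.8   0.  -58.2] F [-0.52 -0.06 -1.45] open 0.0182 grip 98.2 t 24.37
```

```bash
T='python3 -c "from h import *;tip()"'
python3 drive.py '[[[0.005, 0, 0.04, -0.4, 0], [0.005, 0, 0.08, -0.4, 0], [0.005, 0, 0.11, -0.4, 0], [0.005, 0, 0.115, -0.4, 0], [0.005, 0, 0.115, -0.4, 0]]]' >/dev/null; 
python3 drive.py '[[[0, 0, 0.002, 0, 0], [0, 0, 0.002, 0, 0]]]' >/dev/null
python3 -c "
from h import *
go((.4399,.1326,.0306),-104)"
python3 drive.py '[[[0, 0, 0.002, 0, 0], [0, 0, 0.002, 0, 0]]]'
```

```text
d tool [0.0011 0.0003 0.0057] turn 0.18 | pos [0.4404 0.1336 0.0363] rpy [-1.7986e+02  9.0000e-02 -1.0382e+02] q [ 16.9  -5.8 -25.1  70.5  -0.  -59.3] F [-0.08 -1.27 -1.05] open 0.0183 grip 98.2 t 24.95
time: 25.12
ee_pos: [0.4399, 0.1334, 0.0335]
tcp_rot: [-179.9, 0.1, -103.8]
wrist_force: [-0.4, 0.0, -2.0]
opening: 0.0178
grasp_force: 98.2
```

```bash
python3 drive.py '[[[0, 0, 0.0015, 0, 0], [0, 0, 0.0015, 0, 0]]]'
python3 drive.py '[[[0, 0, 0.001, 0, 0], [0, 0, 0.001, 0, 0]]]'
```

```text
time: 25.28
ee_pos: [0.4394, 0.1333, 0.0312]
tcp_rot: [-180.0, 0.0, -103.8]
wrist_force: [0.0, 0.2, 0.6]
opening: 0.0183
grasp_force: 98.3
time: 25.45
ee_pos: [0.4395, 0.1333, 0.0309]
tcp_rot: [-179.9, 0.0, -103.8]
wrist_force: [-3.1, -0.6, 8.6]
opening: 0.0182
grasp_force: 99.3
```

Contact with the bench; release and lift.

```bash
python3 drive.py '[[[0, 0, -0.0005, 0, 0.085], [0, 0, -0.0005, 0, 0.085], [0, 0, -0.0005, 0, 0.085], [0, 0, -0.0005, 0, 0.085], [0, 0, -0.0005, 0, 0.085]]]' 30 >/dev/null
python3 drive.py '[[[0, 0, 0, 0, 0.085], [0, 0, 0, 0, 0.085], [0, 0, 0, 0, 0.085], [0, 0, 0, 0, 0.085], [0, 0, 0, 0, 0.085]]]' |tail -2
python3 drive.py '[[[0, 0, -0.01, 0, 0.085], [0, 0, -0.03, 0, 0.085], [0, 0, -0.07, 0, 0.085], [0, 0, -0.1, 0, 0.085], [0, 0, -0.14, 0, 0.085]]]'
python3 drive.py '[[[0.1, 0, 0, 0, 0.085], [0.1, 0, 0, 0, 0.085], [0.1, 0, 0, 0, 0.085], [0.1, 0, 0, 0, 0.085], [0.1, 0, 0, 0, 0.085]]]' |head -2
python3 - <<'E'
from h import *
s,t=bot.camera("side"),bot.camera("top")
cv2.imwrite("pics/s11.png",s)
cv2.imwrite("pics/fin.png",np.hstack([cv2.resize(s[140:300,220:370],(400,427),interpolation=2),cv2.resize(t[90:290,120:320],(400,427),interpolation=2)]))
E
```

```text
opening: 0.0851
grasp_force: 0.0
time: 26.7
ee_pos: [0.4383, 0.1329, 0.1714]
tcp_rot: [179.9, -0.0, -103.8]
wrist_force: [1.0, -0.2, -0.3]
opening: 0.085
grasp_force: 0.0
time: 27.12
ee_pos: [0.4153, 0.0354, 0.1712]
```

View pics/fin.png

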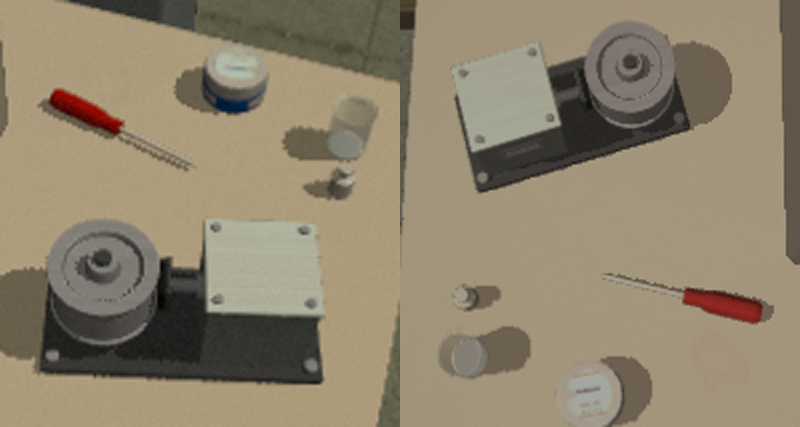

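The screwdriver lies flat at (123,128) in the side crop, clear of the brake. The shoe stands just off the drum and the bystanders haven't moved.

```bash
python3 -c "
from workcell import bot
print(bot.job_done())"
```

```text
the job is handed in; nothing more can be done
None
```

I handed the job in at about 27 s, result not shown: the shoe bound on the drum at about 12 N, I turned it back one tooth (about 3.5 mm clear by camera), and the screwdriver lies flat on the bench, clear of the brake.

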